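# Open the mussel three clicks and lock the opener

### The arm

A 7-joint arm with a two-finger parallel gripper is mounted at the origin on the work surface. World frame = base frame: x ahead of the robot, y to its left, z up, the work surface at z = 0. Lengths are in m, angles in rad, forces in N, time in s.
With the tool pointing down it reaches from about 0.4 to 0.925 m from the base axis. Payload 5.6 kg.
Tool frame: the origin (TCP) lies on the centre line of the jaws, within the pads' length; the fingertips stand 8 mm ahead of it and the grasp point (between the pads) lies 11 mm behind it; z points along the fingers, y is the line along which they close (so a half turn about z gives the same grasp; the last joint's range is limited). The gripper opens to 85 mm and grips with 20 to 120 N. Pads are 22 mm wide; open, the fingers measure 114 mm over their backs; the gripper's body (76 mm by 85 mm) begins 54 mm behind the grasp point. The pads swing forward as they close: fully open they stand 13 mm farther back than shut.
Start: joints at [-1.281, 0.468, -0.012, 1.603, 0.006, 1.071, -0.056], TCP at [0.212, 0.614, 0.206] pointing down, gripper open.
Joint ranges: [-2.53, 2.53], [-0.31, 2.02], [-1.57, 1.55], [0.28, 2.44], [-1.29, 4.43], [0.15, 1.84], [-2.92, 2.92]. Speed limits (rad/s): [2.57, 2.57, 3.14, 3.14, 3.14, 3.14, 3.14].

### API

Orientations are given as a unit quaternion [w, x, y, z].
In Python, from station import observe, camera, camera_model, finish_job gives the robot as it stands. The module is installed in compiled form; this text tells all that it offers.
- The arm moves only by the tool move_arm, never from a script. Its argument "deltas" is a list of rows, each a list of 3 entries, a list of its own where there are three numbers: the shift along the tool's x, y, z in cm, then the turn, a rotation vector about the tool's x, y, z in degrees, then the finger opening in cm, from 0 to 8.54. A call has 1 to 12 rows; each row is the pose to reach, as a shift and turn from the pose commanded when the call began, along the tool's axes at that moment; what a row does not reach only later rows make up. A row lasts 1/8 s, in which the tool goes at most 62.5 mm and 10.7 degrees, less where a joint would pass 70% of its speed; a pose out of reach is approached as far as the arm can. A call with a gripper value outside its range is refused whole. The fingers move at their own pace and stop on an object; the grip force is fixed at half the most. Time passes only in rows, so rows that repeat a pose let the fingers close. It gives the time, the measured TCP pose, the force and the opening at its end, in the units of the state.
- observe(): the state, without advancing time (a new reading comes with each control period).
- camera(name): name is "side" or "top" or "wrist"; returns the picture (420x560x3 uint8, red, green, blue); there is no depth.
- camera_model(name): a dict with "fx", "fy", "cx", "cy" (pixels), "dist_coeffs" ([k1, k2, p1, p2, k3] as OpenCV has them; the pictures are not rectified), "extrinsics" (4x4, takes a point from camera to world coordinates). Camera axes: x right, y up, looking along -z (the intrinsics and any distortion apply to the point x, -y, -z); pixel columns grow to the right and rows downward; lengths in m; the calibration is good to about 2 mm. A picture is of the moment at which its call begins: read the wrist's pose just before it. camera_model takes no time and is no camera call; for the wrist camera it gives the pose at the moment of the call.
- finish_job(): hands the job in, once; it reports no verdict.
The state is a dict: "time_s": time; "joint_pos": joint angles; "qvel": joint speeds; "joint_efforts": joint torques, N m; "ee_pos": TCP position; "tool_rot": TCP orientation; "wrist_force": force on the tool from outside, world axes, zero at the start; "ft_torque": the same for the moment, N m; "grip_width": finger opening in m.
Only numpy, scipy, OpenCV 4.12 (cv2) and the standard library are available. Lean on these libraries where they do the work, as an engineer would, in place of code of your own. Each camera call takes 0.05 s, during which the arm holds its last target. There are 200 camera calls.

### The job

A live mussel is held in the bench opener. Open it by turning the opener's blue selector dial exactly three clicks clockwise (seen from above) from where it stands, never farther, or the mussel is torn; then throw the red-balled lever fully over to its far side to lock the setting. Leave the dial resting in its click and do not disturb the dish, the green block or the spatula.

Things in the scene. Friction and masses are not known exactly. Their poses are not given: they have to be found in the camera images.
- opener: mussel opener, fixed: steel plate 150 x 360 x 12 mm, x -75 to 75, y -160 to 200 mm in its frame. Origin on the bench under the dial's axis, z up, -x side roughly to the robot. At (0, 0): white housing 90 x 90 mm, top 62 mm above the bench, with the dial and seven black ticks 30 degrees apart, one per click. At (0, -115) mm: lever on a grey block 70 (x) x 50 (y) mm, top 37 mm above the bench.
- mussel_top (a point): middle of the mussel's upper edge, 117 mm above the bench, at the opener's (0, +125) mm. The dark mussel stands on edge in a low trough, 125 mm long along the opener's x, about 60 mm thick, and is part of the opener. Its lip nearer the dial moves about 2 mm toward the dial with each click. Nothing to touch here.
- dial_grip (a point): point on the dial's vertical axis, half-way up its blue grip bar, 89 mm above the bench. Dial: black disc of 48 mm diameter (top 70 mm above the bench) carrying an upright blue bar 46 mm long, 14 mm thick, from 70 to 108 mm above the bench. This frame turns with the dial: the bar runs along its x axis.
- dial_pointer (a point): top of the dial bar at its pointer end (white line), 21 mm from the turning axis, 108 mm above the bench. It lies on the -x side of dial_grip's frame.
- dial (a joint): dial angle in rad, growing clockwise seen from above. Clicks lie every 0.5236 rad (30 degrees) from 0 to 3.1416, end stops just beyond; at 0 the pointer points along the opener's -x. It starts resting in one of the first three. A sprung detent pulls a free dial into the nearest click; passing a hump takes about 0.15 N m.
- lock_tip (a point): centre of the red ball (26 mm in diameter) on the locking lever, a 10 mm rod, 80 mm from pivot to ball centre; pivot 34 mm above the bench at the opener's (0, -115) mm. The ball swings in the opener's x-z plane from x = -38 mm (unlocked, robot side) over the top to x = +38 mm (locked); its height is 104 mm at both ends, 114 mm mid-way.
- lock (a joint): angle of the locking lever in rad: 0 leaning to the opener's -x (unlocked), 1.0 leaning fully to the opener's +x (locked, against its stop). It stays where it is left; moving it takes about 1 N at the ball.
- dish: loose white ceramic bowl with a few pearl beads stuck in it, 80 mm across, 30 mm high, origin at the centre of its underside: leave alone
- block: loose green painted block 60 x 130 x 45 mm, origin at the centre of its underside: leave alone
- probe: loose spatula 200 mm long, lying on the bench along its x axis, origin at the middle of its length: leave alone

How it is judged:
On the way, in this order (a step that is already met when the one before it is completed fails the run):
1. the dial rests three clicks clockwise of its start (distance of dial_pointer from where it was at the start of the episode between 0.0262 and 0.033 m and velocity of joint dial between -0.3 and 0.3 rad/s), for 0.3 s.
2. the locking lever is thrown over, the dial still three clicks on (all of step 1 and value of joint lock above 0.85 rad), for 0.2 s.
At the end, for the whole second after the job is handed in: the dial rests three clicks (90 degrees, within about 12) clockwise of where it started, and the locking lever stands over at its far side (joint above 0.85 of 1.0 rad) (all of step 2); the robot touches nothing.
It fails at once if the dial was turned well past the third click (about 20 degrees or more beyond it) (distance of dial_pointer from where it was at the start of the episode above 0.0345 m).
It fails at once if the dish, the block or the spatula was pushed more than 30 mm or tipped (distance of any of dish, block, probe from where it was at the start of the episode above 0.03 m or angle between any of dish, block's own z axis and vertical above 0.4 rad).
It also fails if it takes over 56 s, if anything falls off the work surface, if the arm or the gripper's body presses on something with over 40 N, if the wrist force passes 120 N, or if a joint passes its speed limit or range.

## Working session

There is one attempt and no reset: what is moved stays moved. The work goes in short steps, Python scripts to look and compute and a tool call to move; the robot and the scene stay as the last step left them, time stands still between calls to the robot, and variables do not carry over. Pictures are saved under pics/ and viewed, on a budget of 10 in all, crops included, one or two more only if the job needs it, and the job is handed in when it is done.

Besides the shell and the picture viewer there is one more tool, called after "Request:" in YAML: its name, and indented under it one key for each argument. move_arm: Moves the arm, as the interface text tells. Its arguments: {"type":"object","properties":{"deltas":{"type":"array"}},"required":["deltas"]}

```bash
mkdir -p pics; cat > h.py <<'E'
import numpy as np, cv2, json
from station import observe, camera, camera_model, finish_job
from scipy.spatial.transform import Rotation as R
def ray(m,px):
    K=np.array([[m['fx'],0,m['cx']],[0,m['fy'],m['cy']],[0,0,1]])
    u=cv2.undistortPoints(np.array(px,float).reshape(-1,1,2),K,np.array(m['dist_coeffs'],float)).reshape(-1,2)
    T=np.array(m['extrinsics']); d=np.c_[u[:,0],-u[:,1],-np.ones(len(u))]@T[:3,:3].T
    return T[:3,3],d
def plane(m,px,z):
    o,d=ray(m,px); return o+d*((z-o[2])/d[:,2])[:,None]
def tri(m1,p1,m2,p2):
    o1,d1=ray(m1,[p1]);o2,d2=ray(m2,[p2]);d1=d1[0];d2=d2[0]
    s=np.linalg.lstsq(np.c_[d1,-d2],o2-o1,rcond=None)[0]
    a=o1+s[0]*d1;b=o2+s[1]*d2; return (a+b)/2,np.linalg.norm(a-b)
def blobs(im,kind,amin=30):
    h=cv2.cvtColor(im,cv2.COLOR_RGB2HSV); H,S,V=cv2.split(h)
    k={'blue':(H>95)&(H<130)&(S>120)&(V>50),'red':((H<8)|(H>172))&(S>140)&(V>60)}[kind]
    n,l,st,c=cv2.connectedComponentsWithStats(k.astype(np.uint8))
    return l,[(i,st[i].tolist(),c[i].round(1).tolist()) for i in range(1,n) if st[i][4]>=amin]
def tool(p,o=None):
    o=o or observe(); return R.from_quat(np.array(o['tool_rot'])[[1,2,3,0]]).inv().apply(np.array(p)-o['ee_pos'])*100
E
cat > a.py <<'E'
from h import *
o=observe(); print(o['time_s'],o['ee_pos'],o['tool_rot'],o['grip_width'])
ims=[]
for n in ('top','side','wrist'):
    m=camera_model(n); im=camera(n); np.save(n+'.npy',im); json.dump({k:np.array(v).tolist() for k,v in m.items()},open(n+'.json','w'))
    cv2.imwrite(f'pics/{n}0.png',im[:,:,::-1])
    print(n,np.array(m['extrinsics']).round(3).tolist(),m['fx'])
    for k in ('blue','red'): print(k,blobs(im,k)[1])
E
python3 a.py
```

```text
0.0 [0.21222765 0.61370041 0.20511394] [-8.45368659e-05  1.65664177e-01  9.86181787e-01 -9.24904737e-04] 0.08544613928162313
top [[-0.009, 0.999, -0.053, 0.516], [-1.0, -0.01, -0.018, 0.041], [-0.019, 0.053, 0.998, 0.846], [0.0, 0.0, 0.0, 1.0]] 458.2795337933727
blue [(1, [317, 215, 28, 17, 214], [332.1, 221.7])]
red [(1, [392, 248, 15, 14, 163], [398.7, 254.5])]
side [[-0.971, 0.121, -0.205, 0.41], [-0.237, -0.568, 0.788, 0.639], [-0.021, 0.814, 0.581, 0.52], [0.0, 0.0, 0.0, 1.0]] 382.23278672257106
blue [(1, [304, 175, 6, 27, 99], [305.9, 186.9])]
red [(1, [335, 155, 9, 9, 67], [339.1, 159.1])]
wrist [[0.327, -0.903, -0.277, 0.141], [0.945, 0.312, 0.097, 0.638], [-0.001, -0.294, 0.956, 0.373], [0.0, 0.0, 0.0, 1.0]] 308.22094323477717
blue [(1, [422, 0, 33, 11, 201], [433.8, 3.3]), (2, [454, 45, 106, 324, 23078], [517.6, 187.7])]
red []
```

View pics/top0.png

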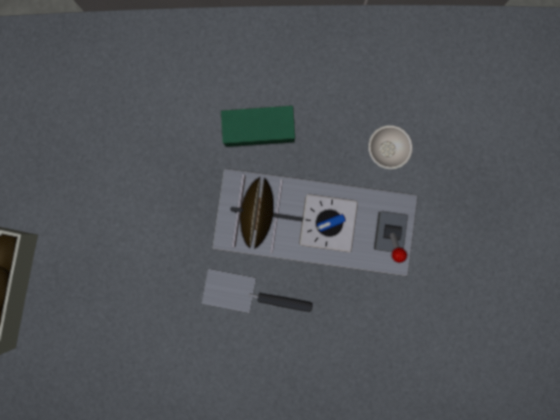

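View pics/side0.png

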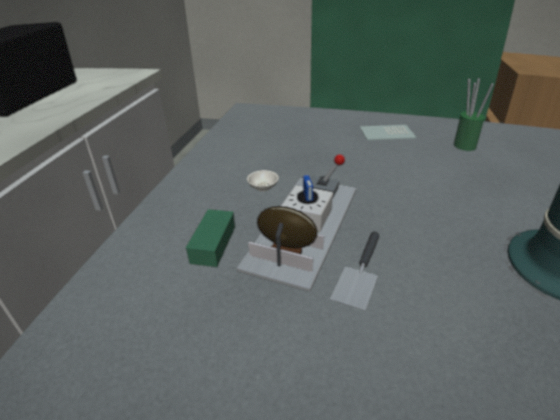

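```bash
python3 - <<'E'
from h import *
t=np.load('top.npy');s=np.load('side.npy');mt=json.load(open('top.json'));ms=json.load(open('side.json'))
print('ball',tri(mt,blobs(t,'red')[1][0][2],ms,blobs(s,'red')[1][0][2]), plane(mt,[blobs(t,'red')[1][0][2]],.104))
b=blobs(t,'blue')[1][0]; print('dial',tri(mt,b[2],ms,blobs(s,'blue')[1][0][2]),plane(mt,[b[2]],.1))
c=t[195:290,285:440]; cv2.imwrite('pics/topcrop.png',cv2.resize(c,None,fx=5,fy=5,interpolation=cv2.INTER_CUBIC)[:,:,::-1])
E
```

```text
ball (array([ 0.47531937, -0.14673096,  0.10423231]), np.float64(0.0028249083333605203)) [[ 0.47670952 -0.14658226  0.104     ]]
dial (array([ 0.53119768, -0.04155401,  0.08632601]), np.float64(0.00021506969399982115)) [[ 0.53082797 -0.04008546  0.1       ]]
```

View pics/topcrop.png

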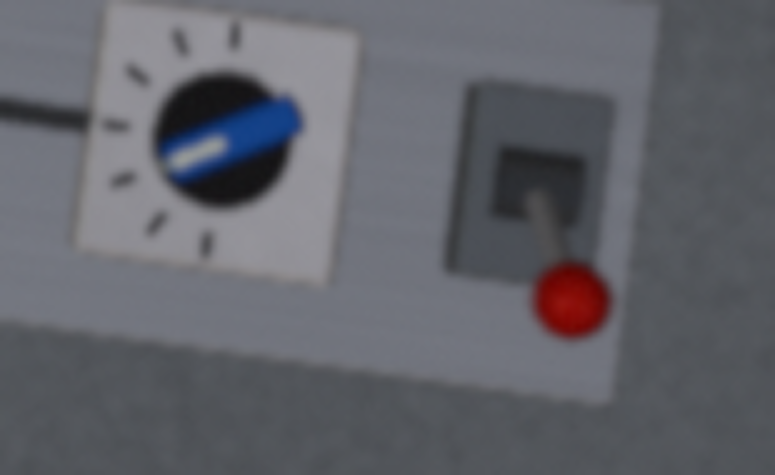

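The top view shows the dial at about (332, 222) with its pointer on the third tick, so it starts at click 2. The ball is at (399, 254), and the block, dish and spatula are clear of the opener. The side view agrees. The measured dial-to-ball offset matches the given geometry for an opener yaw of about -7.9°, so the bar should lie along 112° in the world. Next I'll hover over the dial.

Request:
move_arm:
  deltas:
    - [[-3,-3,0],[0,0,3],8.5]
    - [[-7,-7,0],[0,0,7],8.5]
    - [[-11,-11,0],[0,0,11],8.5]
    - [[-15,-15,0],[0,0,15],8.5]
    - [[-19,-19,0],[0,0,19],8.5]
    - [[-23,-23,0],[0,0,23],8.5]
    - [[-27,-27,0],[0,0,27],8.5]
    - [[-31,-31,0],[0,0,31],8.5]
    - [[-35,-35,0],[0,0,35],8.5]
    - [[-39,-39,0],[0,0,39],8.5]
    - [[-43,-43,0],[0,0,43],8.5]
    - [[-47,-47,0],[0,0,47],8.5]

```text
time_s: 1.65
ee_pos: [0.5035, 0.015, 0.2062]
tool_rot: [0.0, 0.546, 0.838, 0.0]
wrist_force: [1.1, 0.1, 0.8]
grip_width: 0.085
```

```bash
python3 - <<'E'
from h import *
o=observe(); print(o['time_s'],o['ee_pos'],tool([.531,-.041,.2],o),R.from_quat(np.array(o['tool_rot'])[[1,2,3,0]]).as_matrix().round(3),o['joint_pos'])
E
```

```text
1.65 [0.50354383 0.01497508 0.20622426] [-6.22963262  0.25148085  0.621574  ] [[-0.404  0.915  0.   ]
 [ 0.915  0.404  0.   ]
 [ 0.     0.001 -1.   ]] [-0.50676725  0.22428822  0.47568178  1.98106597 -0.12477245  0.96363172
  0.44567484]
```

Request:
move_arm:
  deltas:
    - [[-3,0.2,0.3],[0,0,1],8.5]
    - [[-5.5,0.3,0.6],[0,0,1.7],8.5]
    - [[-6.2,0.3,0.6],[0,0,1.7],8.5]
    - [[-6.2,0.3,0.6],[0,0,1.7],8.5]

```text
time_s: 2.15
ee_pos: [0.5306, -0.0386, 0.2]
tool_rot: [-0.0, 0.558, 0.83, -0.0]
wrist_force: [-0.1, 0.4, 0.1]
grip_width: 0.0851
```

```bash
cat > w.py <<'E'
from h import *
import sys
o=observe(); m=camera_model('wrist'); im=camera('wrist'); cv2.imwrite(f'pics/{sys.argv[1]}.png',im[:,:,::-1])
print(o['time_s'],o['ee_pos'],o['wrist_force']); a=R.from_quat(np.array(o['tool_rot'])[[1,2,3,0]]).as_matrix(); print('yaw y',np.degrees(np.arctan2(a[1,1],a[0,1])))
for k,z in (('blue',.108),('red',.104)):
    l,bs=blobs(im,k,150)
    for i,st,c in bs:
        ys,xs=np.nonzero(l==i); r=cv2.minAreaRect(np.c_[xs,ys].astype(np.float32)); q=plane(m,cv2.boxPoints(r),z)
        print(k,st,c,'ctr',plane(m,[c],z)[0].round(4),'tool',tool(plane(m,[c],z)[0],o).round(2)); print('box',q[:,:2].round(4).tolist())
E
python3 w.py w1
```

```text
2.15 [ 0.53064302 -0.038583    0.19995755] [-0.10068317  0.44631441  0.05849701]
yaw y 22.229112069140903
blue [275, 170, 17, 57, 752] [282.9, 200.2] ctr [ 0.5278 -0.0368  0.108 ] tool [ 0.27 -0.19  9.2 ]
box [[0.5116, -0.0147], [0.5242, -0.0095], [0.5436, -0.0563], [0.5303, -0.0617]]
```

View pics/w1.png

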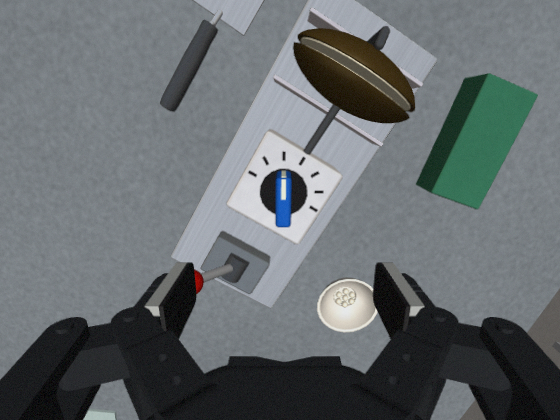

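The wrist view shows the bar between about (283, 172) and (283, 225), with its pointer up the image on the third tick and lying along the tool x axis. The yaw agrees to 0.3°. I'll go lower and measure again.

Request:
move_arm:
  deltas:
    - [[0,-0.1,2.5],[0,0,-0.3],7]
    - [[0.1,-0.15,5],[0,0,-0.3],6]
    - [[0.1,-0.15,6.5],[0,0,-0.3],5]
    - [[0.1,-0.15,6.5],[0,0,-0.3],5]
    - [[0.1,-0.15,6.5],[0,0,-0.3],5]

```text
time_s: 2.82
ee_pos: [0.5298, -0.0384, 0.1359]
tool_rot: [0.001, 0.555, 0.832, 0.0]
wrist_force: [-0.4, -1.0, -0.1]
grip_width: 0.05
```

```bash
python3 w.py w2
```

```text
2.825 [ 0.52979    -0.03836446  0.13589254] [-0.41671603 -1.02674954 -0.10195441]
yaw y 22.54806901762017
blue [273, 185, 22, 74, 1200] [283.4, 225.1] ctr [ 0.5275 -0.0362  0.108 ] tool [ 0.29 -0.14  2.79]
box [[0.5106, -0.0132], [0.5232, -0.008], [0.5437, -0.056], [0.5301, -0.0616]]
```

View pics/w2.png

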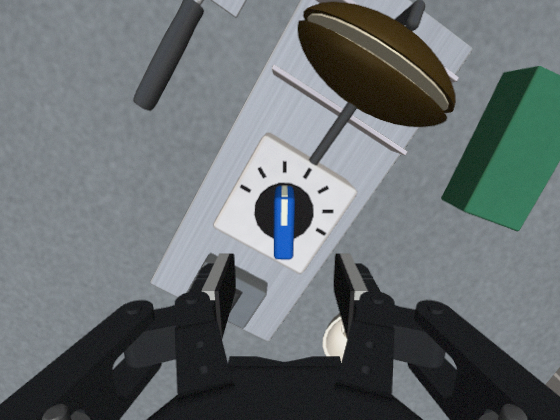

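The lower view shows the bar at u≈284, v 185–258, with the finger mid-line at u≈285. The remaining offset is x +0.15, y -0.1 cm, so I'll descend and grip.

Request:
move_arm:
  deltas:
    - [[0.15,-0.1,2],[0,0,0],5]
    - [[0.15,-0.1,4],[0,0,0],5]
    - [[0.15,-0.1,5],[0,0,0],4]
    - [[0.15,-0.1,5],[0,0,0],3]
    - [[0.15,-0.1,5],[0,0,0],2]
    - [[0.15,-0.1,5],[0,0,0],1.3]
    - [[0.15,-0.1,5],[0,0,0],1]
    - [[0.15,-0.1,5],[0,0,0],1]
    - [[0.15,-0.1,5],[0,0,0],1]

```text
time_s: 4.0
ee_pos: [0.5277, -0.0375, 0.0851]
tool_rot: [0.0, 0.555, 0.832, 0.0]
wrist_force: [-0.3, -0.3, 0.1]
grip_width: 0.0097
```

The opening reads 9.7 mm, which is narrower than the 14 mm bar, so I'll look.

```bash
python3 w.py w3; python3 -c "
from h import *
im=camera('side'); cv2.imwrite('pics/s3.png',cv2.resize(im[110:260,220:420],None,fx=4,fy=4)[:,:,::-1])"
```

```text
4.0 [ 0.52765132 -0.03749344  0.08513535] [-0.27129628 -0.31779929  0.06107777]
yaw y 22.53325129010177
blue [273, 206, 29, 97, 1762] [285.2, 256.9] ctr [ 0.5259 -0.0341  0.108 ] tool [ 0.38 -0.04 -2.29]
box [[0.5288, -0.062], [0.5105, -0.0106], [0.5233, -0.006], [0.543, -0.057]]
```

View pics/w3.png

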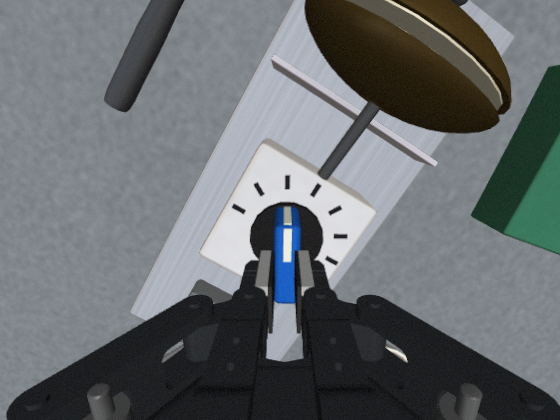

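View pics/s3.png

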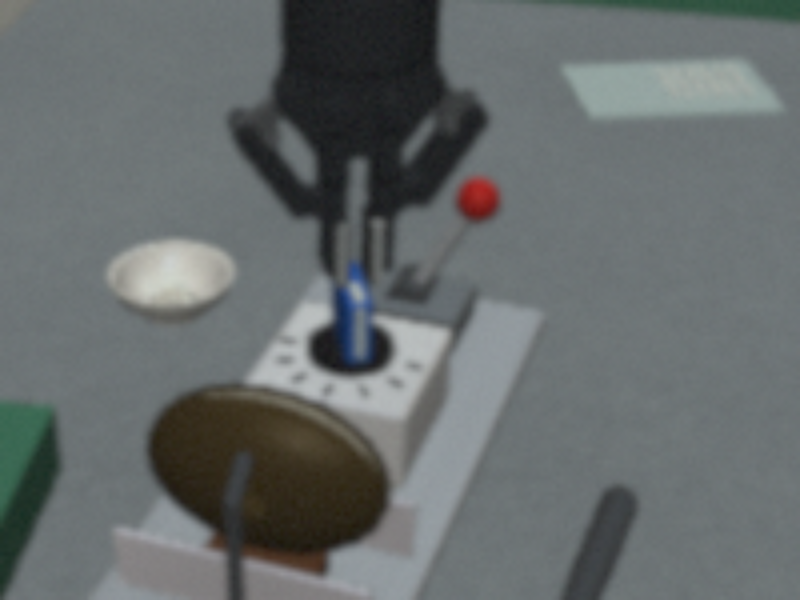

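The wrist view has the bar (v 206–303) between the pads (front edge at v≈250), apparently toward its rear half. I'll project the TCP as a check and test whether the fingers close further.

Request:
move_arm:
  deltas:
    - [[0,0,0],[0,0,0],0.5]
    - [[0,0,0],[0,0,0],0]
    - [[0,0,0],[0,0,0],0]

```text
time_s: 4.47
ee_pos: [0.5276, -0.0375, 0.0851]
tool_rot: [-0.0, 0.555, 0.832, 0.0]
wrist_force: [-0.7, 0.2, 0.3]
grip_width: 0.0
```

```bash
python3 - <<'E'
from h import *
o=observe(); m=camera_model('wrist'); a=R.from_quat(np.array(o['tool_rot'])[[1,2,3,0]]).as_matrix()
T=np.linalg.inv(np.array(m['extrinsics'])); K=np.array([[m['fx'],0,m['cx']],[0,m['fy'],m['cy']],[0,0,1]])
for n,q in dict(tcp=(0,0,0),tipL=(.011,-.007,.008),tipR=(.011,.007,.008),rearL=(-.011,-.007,.008),topfrontL=(.011,-.007,-.022)).items():
    p=T[:3,:3]@(np.array(o['ee_pos'])+a@np.array(q))+T[:3,3]
    print(n,cv2.projectPoints(np.array([[p[0],-p[1],-p[2]]]),np.zeros(3),np.zeros(3),K,np.array(m['dist_coeffs'],float))[0].ravel().round(1))
print(o['ee_pos'],o['grip_width'],o['wrist_force'],o['ft_torque'])
im=camera('wrist'); cv2.imwrite('pics/w4.png',cv2.resize(im[190:350,200:370],None,fx=4,fy=3.7)[:,:,::-1])
E
```

```text
tcp [285.6 245.7]
tipL [274.  223.7]
tipR [297.1 223.7]
rearL [274.4 256.7]
topfrontL [272.3 243.4]
[ 0.52763141 -0.03753184  0.08506901] 3.2195573696711453e-05 [-0.70107646  0.16613507  0.30678894] [-0.04606326  0.01350243  0.00528691]
```

View pics/w4.png

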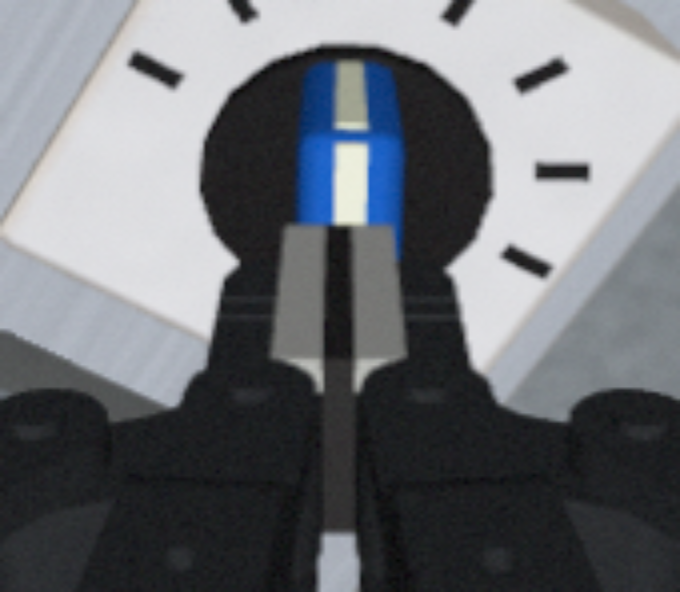

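The fingers shut completely (0.0 mm), and the pads cover the rear of the bar top (tip edge at v≈251, where the nominal projection is v≈224). They're closing above the bar, so I'll triangulate the tips from the t=4.0 images.

```bash
python3 - <<'E'
from h import *
o=observe(); mw=camera_model('wrist'); ms=camera_model('side')
for w,s in (((266,251),(314.5,176)),((303,251),(305.7,180))):
    p,g=tri(mw,w,ms,s); print(p.round(4),g.round(4),'tool mm',(10*tool(p,o)).round(1))
im=camera('side'); b=blobs(im,'blue',20)[1]; print(b)
print('side bar px',[plane(ms,[(b[0][2][0],b[0][1][1])],z)[0].round(3) for z in (.098,.108)])
t=camera('top'); print(blobs(t,'blue',10)[1])
j=observe(); print(j['joint_pos'])
E
```

```text
[ 0.5126 -0.0279  0.1234] 0.002 tool mm [ 14.6 -10.2 -38.3]
[ 0.5303 -0.0252  0.1136] 0.0026 tool mm [ 10.3   7.2 -28.5]
[(1, [304, 179, 5, 23, 73], [305.7, 190.1])]
side bar px [array([ 0.534, -0.054,  0.098]), array([ 0.531, -0.038,  0.108])]
[]
[-0.3487389   0.4521787   0.44270843  2.01680858 -0.28405511  0.73143073
  0.66144262]
```

The tips sit about 115–123 mm above the bench, so the fingers end roughly 35–40 mm short of the stated TCP, while the lateral position is good. I'll open, go 3.2 cm lower and close.

Request:
move_arm:
  deltas:
    - [[0,0,0],[0,0,0],5]
    - [[0,0,0],[0,0,0],5]
    - [[0,0,0],[0,0,0],5]
    - [[0,0,0],[0,0,0],5]
    - [[0,0,1],[0,0,0],5]
    - [[0,0,2],[0,0,0],5]
    - [[0,0,2.7],[0,0,0],5]
    - [[0,0,3.2],[0,0,0],5]
    - [[0,0,3.2],[0,0,0],4]
    - [[0,0,3.2],[0,0,0],3]

```text
time_s: 5.88
ee_pos: [0.5278, -0.0376, 0.0532]
tool_rot: [0.0, 0.555, 0.832, 0.0]
wrist_force: [-0.3, 0.1, -0.4]
grip_width: 0.03
```

Request:
move_arm:
  deltas:
    - [[0,0,0],[0,0,0],2.3]
    - [[0,0,0],[0,0,0],1.8]
    - [[0,0,0],[0,0,0],1.4]
    - [[0,0,0],[0,0,0],1]
    - [[0,0,0],[0,0,0],0.8]
    - [[0,0,0],[0,0,0],0.8]

```text
time_s: 6.62
ee_pos: [0.5288, -0.0371, 0.0537]
tool_rot: [0.001, 0.555, 0.832, 0.001]
wrist_force: [4.3, 2.4, 4.2]
grip_width: 0.0132
```

Gripped: 13.2 mm with a 5 N side force. Next I'll turn clockwise (positive about tool z), halfway first.

Request:
move_arm:
  deltas:
    - [[0,0.1,0],[0,0,5],0.8]
    - [[0.02,0.1,0],[0,0,13],0.8]
    - [[0.04,0.1,0],[0,0,21],0.8]
    - [[0.05,0.1,0],[0,0,29],0.8]
    - [[0.06,0.1,0],[0,0,37],0.8]
    - [[0.07,0.1,0],[0,0,45],0.8]
    - [[0.07,0.1,0],[0,0,45],0.8]

```text
time_s: 7.5
ee_pos: [0.5303, -0.0371, 0.0537]
tool_rot: [0.002, 0.832, 0.555, 0.001]
wrist_force: [6.7, -0.3, 2.7]
grip_width: 0.0127
```

```bash
python3 w.py w5
```

```text
7.5 [ 0.53026888 -0.03710311  0.05368844] [ 6.69211746 -0.28078665  2.72057584]
yaw y -22.53579193437419
blue [268, 224, 34, 120, 3011] [284.1, 288.8] ctr [ 0.5311 -0.0334  0.108 ] tool [ 0.38 -0.05 -5.43]
box [[0.5364, -0.0042], [0.5483, -0.0092], [0.5274, -0.062], [0.5137, -0.0563]]
```

The bar follows to within about 1°. Second half.

Request:
move_arm:
  deltas:
    - [[0,0.1,0],[0,0,8],0.8]
    - [[0.04,0.1,0],[0,0,16],0.8]
    - [[0.04,0.1,0],[0,0,24],0.8]
    - [[0.04,0.1,0],[0,0,32],0.8]
    - [[0.04,0.1,0],[0,0,40],0.8]
    - [[0.04,0.1,0],[0,0,45],0.8]
    - [[0.04,0.1,0],[0,0,45],0.8]
    - [[0.04,0.1,0],[0,0,45],0.8]

```text
time_s: 8.55
ee_pos: [0.5313, -0.0381, 0.0537]
tool_rot: [0.002, 0.981, 0.195, 0.002]
wrist_force: [7.0, -1.4, 0.8]
grip_width: 0.013
```

```bash
python3 w.py w6
```

```text
8.55 [ 0.53131373 -0.03813611  0.05370544] [ 6.97895321 -1.36415133  0.77012178]
yaw y -67.54352871808261
blue [268, 224, 34, 120, 3019] [284.1, 288.7] ctr [ 0.5347 -0.0368  0.108 ] tool [ 0.38  0.03 -5.43]
box [[0.559, -0.0199], [0.5639, -0.0319], [0.5119, -0.0544], [0.5063, -0.0407]]
```

View pics/w6.png

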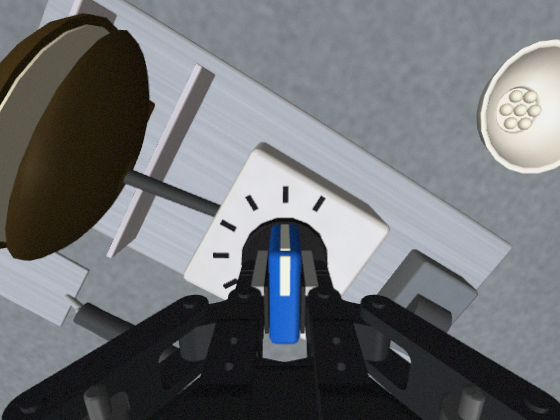

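The pointer is on the second-to-last tick (tick at (285, 195)), which is click 5, three on from the start. Releasing and rising straight up.

Request:
move_arm:
  deltas:
    - [[0,0,0],[0,0,0],2]
    - [[0,0,0],[0,0,0],3]
    - [[0,0,0],[0,0,0],4]
    - [[0,0,0],[0,0,0],4]
    - [[0,0,-1.5],[0,0,0],4]
    - [[0,0,-4],[0,0,0],4]
    - [[0,0,-7],[0,0,0],4]
    - [[0,0,-9],[0,0,0],4.5]
    - [[0,0,-9],[0,0,0],5]

```text
time_s: 9.72
ee_pos: [0.5304, -0.0364, 0.1447]
tool_rot: [-0.0, 0.981, 0.196, 0.002]
wrist_force: [-0.1, 0.0, -0.8]
grip_width: 0.0498
```

```bash
python3 w.py w7; python3 -c "
from h import *
print(tool([.476,-.147,.135]),observe()['joint_pos'])
t=camera('top');m=camera_model('top')
for k,z in (('blue',.1),('red',.104)):
  for i,st,c in blobs(t,k)[1]: print(k,c,plane(m,[c],z))"
```

```text
9.725 [ 0.53042124 -0.03635878  0.14469387] [-0.05278212  0.01040576 -0.83025799]
yaw y -67.44987958713914
blue [277, 185, 21, 71, 1115] [286.6, 222.7] ctr [ 0.5323 -0.0378  0.108 ] tool [0.1  0.2  3.67]
box [[0.5548, -0.0213], [0.56, -0.0339], [0.5122, -0.0544], [0.5066, -0.041]]
[-9.20388133  8.18482065  0.84017892] [-0.74009479  0.48084814  0.95919915  1.99642193 -0.49867786  0.91671193
 -0.69599796]
```

The freed dial measures about 89° on from the start. Now I'll go above the ball, with the closing line along the lever's swing.

Request:
move_arm:
  deltas:
    - [[-1.3,1.2,0],[0,0,-8],5]
    - [[-2.6,2.4,0],[0,0,-16],5]
    - [[-3.9,3.5,0],[0,0,-24],5]
    - [[-5.2,4.7,0],[0,0,-32],5]
    - [[-6.6,5.9,0],[0,0,-40],5]
    - [[-7.9,7,0],[0,0,-48],5]
    - [[-9.2,8.2,0],[0,0,-56],5]
    - [[-9.2,8.2,0],[0,0,-59.6],5]
    - [[-9.2,8.2,0],[0,0,-59.6],5]

```text
time_s: 10.95
ee_pos: [0.4751, -0.1476, 0.1423]
tool_rot: [-0.001, 0.754, 0.656, -0.001]
wrist_force: [-0.9, -0.4, 0.6]
grip_width: 0.0497
```

```bash
python3 w.py w8
```

```text
10.95 [ 0.4750637  -0.14755149  0.14226584] [-0.87926429 -0.40845301  0.55650421]
yaw y -7.946952551373785
blue [308, 17, 78, 63, 1924] [343.2, 50.0] ctr [ 0.5249 -0.0418  0.108 ] tool [11.16  3.48  3.42]
box [[0.4999, -0.0431], [0.5463, -0.0253], [0.5536, -0.0388], [0.5066, -0.0573]]
red [268, 207, 36, 35, 996] [285.3, 224.1] ctr [ 0.4752 -0.1481  0.104 ] tool [-0.05  0.02  3.83]
box [[0.4649, -0.1338], [0.4892, -0.1372], [0.4861, -0.1627], [0.461, -0.1592]]
```

The ball is within 0.5 mm of the jaw centre. Descending around it.

Request:
move_arm:
  deltas:
    - [[0,0,2],[0,0,0],5]
    - [[0,0,4],[0,0,0],5]
    - [[0,0,6],[0,0,0],5]
    - [[0,0,7.8],[0,0,0],5]
    - [[0,0,8.7],[0,0,0],5]
    - [[0,0,8.7],[0,0,0],5]

```text
time_s: 11.75
ee_pos: [0.4754, -0.1475, 0.0556]
tool_rot: [-0.0, 0.754, 0.657, -0.0]
wrist_force: [0.5, -0.5, 1.6]
grip_width: 0.0498
```

Request:
move_arm:
  deltas:
    - [[0,1,0],[0,0,0],5]
    - [[0,2,0],[0,0,0],5]
    - [[0,3,0],[0,0,0],5]
    - [[0,4,0],[0,0,0],5]
    - [[0,5,0],[0,0,0],5]
    - [[0,6,0],[0,0,0],5]
    - [[0,7,0],[0,0,0],5]
    - [[0,7.8,0],[0,0,0],5]
    - [[0,8.4,0],[0,0,0],5]
    - [[0,8.8,0],[0,0,0],5]
    - [[0,8.9,0],[0,0,0],5]

```text
time_s: 13.12
ee_pos: [0.5603, -0.1591, 0.0552]
tool_rot: [-0.003, 0.754, 0.657, -0.002]
wrist_force: [-10.1, 1.6, 5.3]
grip_width: 0.05
```

```bash
python3 w.py w9
```

```text
13.125 [ 0.56028512 -0.1591257   0.05521314] [-10.07638979   1.57722529   5.34792999]
yaw y -7.8943195172046945
blue [83, 0, 144, 60, 5641] [147.1, 22.3] ctr [ 0.5285 -0.0494  0.108 ] tool [10.44 -4.7  -5.23]
box [[0.5085, -0.0391], [0.5562, -0.0469], [0.5529, -0.0648], [0.503, -0.057]]
red [232, 264, 59, 60, 2730] [260.9, 293.2] ctr [ 0.5496 -0.1595  0.104 ] tool [-0.18 -1.09 -4.87]
box [[0.5312, -0.1573], [0.5528, -0.1398], [0.5676, -0.1618], [0.5458, -0.1813]]
```

The ball has moved 75 mm and 10 N shows it is on its stop. I'll back off slightly, rise and check.

Request:
move_arm:
  deltas:
    - [[0,-0.6,0],[0,0,0],5]
    - [[0,-1.1,0],[0,0,0],5]
    - [[0,-1.1,0],[0,0,0],5]
    - [[0,-1.1,-2],[0,0,0],5]
    - [[0,-1.1,-5],[0,0,0],5]
    - [[0,-1.1,-8],[0,0,0],5]
    - [[0,-1.1,-11],[0,0,0],5]
    - [[-3,-5,-14],[0,0,0],5]
    - [[-5,-9,-15],[0,0,0],5]
    - [[-5,-12,-15],[0,0,0],5]
    - [[-5,-12,-15],[0,0,0],5]

```text
time_s: 14.55
ee_pos: [0.4371, -0.1931, 0.2075]
tool_rot: [0.0, 0.755, 0.656, 0.002]
wrist_force: [0.3, 0.8, -0.0]
grip_width: 0.0506
```

```bash
python3 w.py w10; python3 -c "
from h import *
t=camera('top');s=camera('side');mt=camera_model('top');ms=camera_model('side')
for k in('red','blue'):
  a=blobs(t,k)[1];b=blobs(s,k)[1];print(k,a,b)
  if a and b: print(tri(mt,a[0][2],ms,b[0][2]))
cv2.imwrite('pics/t10.png',cv2.resize(t[90:320,190:450],None,fx=2.5,fy=2.5)[:,:,::-1])"
```

```text
14.55 [ 0.43705253 -0.19306234  0.20748312] [ 0.30396551  0.83090782 -0.0052981 ]
yaw y -7.992661881623509
blue [339, 0, 52, 28, 825] [359.1, 10.2] ctr [ 0.5154 -0.0499  0.108 ] tool [15.24  5.75 10.  ]
box [[0.4951, -0.0462], [0.5318, -0.0318], [0.5404, -0.047], [0.5033, -0.0619]]
red [392, 130, 31, 30, 710] [407.3, 144.6] ctr [ 0.5504 -0.1587  0.104 ] tool [ 4.95 10.72 10.38]
box [[0.5322, -0.157], [0.5515, -0.1412], [0.5686, -0.1606], [0.5491, -0.1771]]
red [(1, [398, 202, 14, 14, 160], [404.5, 208.5])] [(1, [304, 150, 9, 9, 63], [307.9, 154.1])]
(array([ 0.54986779, -0.15789342,  0.1036805 ]), np.float64(0.0022721496673330554))
blue [(1, [322, 210, 18, 26, 239], [331.0, 223.9])] [(1, [298, 179, 21, 19, 339], [307.8, 188.1])]
(array([ 0.52718298, -0.03990802,  0.08485458]), np.float64(0.0006228001545208023))
```

View pics/t10.png

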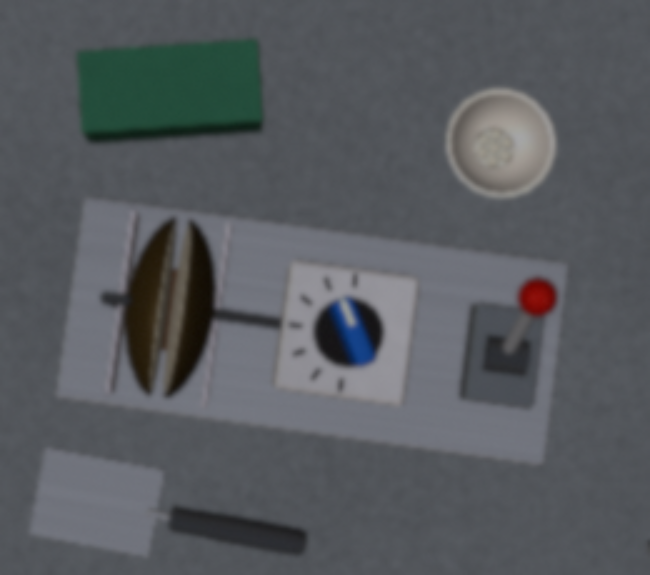

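The top view shows the pointer on the sixth tick (crop (347, 310), aimed at the tick at (328, 284)). The lever is over at its far side, with the ball at (538, 297), and the mussel is open. The dish, block and spatula haven't moved, and the arm is clear.

```bash
python3 -c "
from station import finish_job
print(finish_job())"
```

```text
the job is handed in; nothing more can be done
None
```

I turned the dial three clicks clockwise, from click 2 to click 5, threw the red lever fully over, and handed the job in at about 14.6 s. `finish_job` gives no verdict.

**Last checks:**
- **Dial:** its bar measured about 89° on from the start. In the last picture it rests on the sixth tick and the mussel is open.
- **Lever:** the ball moved about 75 mm to (0.550, -0.158, 0.104), against 76 mm expected. I felt about 10 N at its stop before backing off.
- **Everything else:** the dish, block and spatula look unmoved in the last picture (checked by eye, not measured). The arm is clear, with wrist force under 1 N.

**What disagreed or failed:**
- **First grip missed:** the fingertips end about 35–40 mm short of where the stated tool point puts them, so the first grip closed in the air just above the dial. I measured the tips from two cameras, went 3.2 cm lower and gripped properly.
- **Dial position:** the top and side cameras put the dial 3–5 mm from where the wrist camera did. I used the wrist camera.
- **Pictures:** I viewed 10, counting crops.

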